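# Dispense the last hex pillar from the pocket wheel and tip it into the empty bin

### The arm

A 6-joint arm with a two-finger parallel gripper is mounted at the origin on a cart in front of the work surface, level with it; the furniture and walls round the work are solid. World frame = base frame: x ahead of the robot, y to its left, z up, the work surface at z = 0. Lengths are in m, angles in rad, forces in N, time in s.
With the tool pointing down it reaches from about 0.275 to 1 m from the base axis. Payload 8.4 kg.
Tool frame: the origin (TCP) lies at the very end of the fingers, on their centre line; the grasp point (between the pads) lies 19 mm behind it; x points along the fingers, y is the direction in which the jaws open and shut, and the axes are right-handed (so a half turn about x gives the same grasp; the last joint's range is limited). The gripper opens to 85 mm and grips with 20 to 120 N. Pads are 22 mm wide; open, the fingers measure 114 mm over their backs; the gripper's body (76 mm by 85 mm) begins 54 mm behind the grasp point. The pads swing forward as they close: fully open they stand 13 mm farther back than shut.
Start: joints at [1.127, 0.353, 1.633, -0, 1.155, -0.002], TCP at [0.267, 0.565, 0.231] pointing down, gripper open.
Joint ranges: [-2.63, 2.63], [-0.92, 2.1], [0.06, 2.66], [-1.3, 4.44], [0, 2.69], [-3.02, 3.02]. Speed limits (rad/s): [2.22, 2.22, 2.79, 3.14, 3.14, 3.14].

### API

Orientations are given as [roll, pitch, yaw] about the fixed x, y, z axes, in that order (R = Rz(yaw) Ry(pitch) Rx(roll)).
In Python, from bench import bot gives the robot as it stands.
- The arm moves only by the shell command python3 -m inch 'ROWS' [OPENING]. ROWS is text: rows parted by semicolons, each of 4 numbers parted by spaces: the shift along the tool's x, y, z in m, then the turn about the tool's x in rad. A call has 1 to 10 rows; each row shifts and turns the commanded pose from where the row before left it, along the tool's axes as they then stand; what a row does not reach is not made up. A row lasts 1/10 s, in which the tool goes at most 50 mm and 8.59 degrees, less where a joint would pass 70% of its speed; a pose out of reach is approached as far as the arm can. A call with a gripper value outside its range is refused whole. OPENING is the opening, from 0 (shut) to 1 (fully open), set as the call begins (- or left out, the last holds). The fingers move at their own pace and stop on an object; the grip force is fixed at half the most. Time passes only in rows, so rows that do not move let the fingers close. It gives the time, the measured TCP pose, the force and the opening at its end, in the units of the state.
- bot.sense(): the state, without advancing time (a new reading comes with each control period).
- bot.grab_frame(name): name is "side" or "top"; returns (picture, depth): 384x512x3 uint8, blue, green, red; 384x512 float32, m along the optical axis (not along the pixel's ray), 0 where there is no reading.
- bot.calibration(name): a dict with "fx", "fy", "cx", "cy" (pixels), "k1" (the pictures are not rectified: a ray, as slopes to the right and down, at radius r is drawn at 1 + k1 r^2 times it, then the intrinsics apply), "position" and "attitude" of the camera in the world. Camera axes: x right, y up, looking along -z (the intrinsics and any distortion apply to the point x, -y, -z); pixel columns grow to the right and rows downward; lengths in m; the calibration is good to about 2 mm. A picture is of the moment at which its call begins. calibration takes no time and is no camera call.
- bot.close_job(): hands the job in, once; it reports no verdict.
The state is a dict: "clock": time; "qpos": joint angles; "joint_velocities": joint speeds; "tau": joint torques, N m; "ee_pos": TCP position; "tool_rot": TCP orientation; "ft_force": force on the tool from outside, world axes, zero at the start; "torque": the same for the moment, N m; "grip_width": finger opening in m.
Only numpy, scipy, OpenCV 4.12 (cv2) and the standard library are available. Lean on these libraries where they do the work, as an engineer would, in place of code of your own. Each camera call takes 0.05 s, during which the arm holds its last target. There are 200 camera calls.

### The job

Turn the dispensing wheel by its grip bar until the loaded pocket stands over the drop hole and the hex pillar falls into the scoop below. Draw the scoop out from under the dispenser by its tail and set it down on the bench in front, let go, then take it afresh across its side walls, hold it low over the empty bin (not the one with the nuts) and tip the pillar in. Leave the wheel where it is and the scoop standing upright on the bench, and neither touch the pillar with the fingers nor disturb the other things.

Things in the scene. Friction and masses are not known exactly. Their poses are not given: they have to be found in the camera images.
- bar (a point): Grip bar on the wheel: a black upright bar 50 mm long, 14 mm thick, from 69 to 100 mm above the bench, on the wheel's vertical axis (fingertips no lower than 72 mm). Point: on the axis, 89 mm above the bench. x axis: along the bar; y axis: across its thickness; turns with the wheel.
- loaded_pocket (a point): Middle of the floor of the one wheel pocket that holds the pillar, 38 mm from the wheel's axis; the wheel frame's -x side, in line with the grip bar. The grey wheel (108 mm across, its rim's top 65 mm above the bench) has eight like pockets, about 26 by 25 mm, open above and below. It turns freely either way by up to a full turn and stays where it is left (friction about 0.05 N m, no detents).
- drop_hole (a point): Middle of the one round hole (30 mm) in the deck under the wheel, 44 mm above the bench, 38 mm from the wheel's axis, on the side where the scoop's tail sticks out; a short dark bar on the deck marks it. x axis: from the dispenser's front to its back (the scoop comes out along -x); z up. The pillar drops by itself once its pocket is within about 5 mm of it.
- dispenser: The dispenser, fixed to the bench: an aluminium deck 128 mm (x) by 120 mm (y), its top 44 mm above the bench, the wheel on it, and under it two upright cheeks that leave a tunnel 57 mm wide and 40 mm high for the scoop. Origin on the bench under the wheel's axis; -x: front.
- pillar_center (a point): Centre of the loose brass hexagon pillar: 18 mm high, 16 mm across its flats, 32 g, standing in the loaded pocket. z axis: along the pillar.
- scoop_body (a point): Loose steel scoop, about 100 g, standing under the drop hole. Point: mid-body, 13 mm above its underside. x: towards its open mouth; z: up. Body 46 mm wide (y), x = -26 to +39 mm; side and back walls 26 mm high, 2.5 mm thick (side walls 19 mm high ahead of x = +20). From x = +16 mm the floor ramps up 0.2 rad to the mouth: the pillar slides out when the mouth is tipped down by about 0.65 to 0.85 rad.
- scoop_tail (a point): Pinch point in the scoop's tail, an upright fin 10 mm thick (y), 20 mm high (its top 22 mm above the scoop's underside) that sticks out 53 mm behind the back wall. Point: 62 mm behind point scoop_body along -x, 12 mm above the underside. Axes as the scoop's.
- scoop_mouth (a point): Middle of the edge of the scoop's open mouth, 39 mm ahead of point scoop_body, 6 mm above the scoop's underside. Axes as the scoop's.
- empty_bin_floor (a point): Middle of the inner floor (3 mm above the bench) of the empty bin: black, square, 92 by 92 mm outside, walls 3 mm thick and 30 mm high, fixed. Axes along its walls, z up.
- nut_bin_floor (a point): The same point of the other, like bin, which holds steel nuts; the two bins may have changed places.
- flux: Bystander: small dropper bottle of flux, 36 mm across, 92 mm high; origin at the middle of its underside.
- tape: Bystander: roll of masking tape lying flat, 72 mm across, 18 mm high; origin at the middle of its underside.
- jar: Bystander: screw jar with black lid, 43 mm across, 46 mm high; origin at the middle of its underside.

How it is judged:
On the way, in this order (a step that is already met when the one before it is completed fails the run):
1. the loaded pocket stands over the drop hole and the pillar lies in the scoop under it (horizontal distance between loaded_pocket and drop_hole below 0.007 m and horizontal distance between scoop_body and drop_hole below 0.03 m and x of pillar_center in the frame of scoop_body between -0.027 and 0.036 m and y of pillar_center in the frame of scoop_body between -0.024 and 0.024 m and z of pillar_center in the frame of scoop_body between -0.013 and 0.012 m), for 0.2 s.
2. the scoop, with the pillar in it, stands on the bench clear of the dispenser and has been let go (horizontal distance between scoop_body and drop_hole above 0.075 m and angle between scoop_body's own z axis and vertical below 0.12 rad and height (world z) of scoop_body between 0.009 and 0.017 m and contact force between the fingers and scoop below 0.05 N and x of pillar_center in the frame of scoop_body between -0.027 and 0.036 m and y of pillar_center in the frame of scoop_body between -0.024 and 0.024 m and z of pillar_center in the frame of scoop_body between -0.013 and 0.012 m), for 0.2 s.
3. the scoop, held across its body, is tipped low over the empty bin (angle between scoop_body's own z axis and vertical above 0.6 rad and distance between the grasp point and scoop_body below 0.05 m and horizontal distance between scoop_mouth and empty_bin_floor below 0.09 m and height (world z) of scoop_mouth below 0.1 m and contact force between the fingers and scoop above 0.3 N), for 0.05 s.
At the end, for the whole second after the job is handed in: The pillar lies inside the empty bin (on its floor, any way round); the scoop stands upright on the bench (tilt under 0.12 rad), let go; the loaded pocket is still over the drop hole (within 9 mm) (x of pillar_center in the frame of empty_bin_floor between -0.044 and 0.044 m and y of pillar_center in the frame of empty_bin_floor between -0.044 and 0.044 m and z of pillar_center in the frame of empty_bin_floor between 0 and 0.02 m and angle between scoop_body's own z axis and vertical below 0.12 rad and height (world z) of scoop_body between 0.009 and 0.017 m and contact force between the fingers and scoop below 0.05 N and horizontal distance between loaded_pocket and drop_hole below 0.009 m); the robot touches nothing.
It fails at once if the fingers touch the pillar (contact force between the fingers and pillar above 0.3 N).
It fails at once if a bystander is moved by more than 25 mm (distance of any of flux, tape, jar from where it was at the start of the episode above 0.025 m).
It also fails if it takes over 72 s, if anything falls off the work surface, if the arm or the gripper's body presses on something with over 40 N, if the wrist force passes 120 N, or if a joint passes its speed limit or range.

## Working session

There is one attempt and no reset: what is moved stays moved. The work goes in short steps, Python scripts to look and compute and a shell command to move; the robot and the scene stay as the last step left them, time stands still between calls to the robot, and variables do not carry over. Pictures are saved under pics/ and viewed, about 8 in all and at most 12, crops included, and the job is handed in when it is done.

```bash
mkdir -p pics; ls; cat > h.py <<'E'
import numpy as np, cv2
from bench import bot
from scipy.spatial.transform import Rotation as R
def cal(n):
    c=bot.calibration(n); a=np.array(c['attitude'],float)
    return c,(a if a.shape==(3,3) else R.from_euler('xyz',a).as_matrix()),np.array(c['position'])
def ray(n,u,v):
    c,A,p=cal(n)
    K=np.array([[c['fx'],0,c['cx']],[0,c['fy'],c['cy']],[0,0,1.]])
    q=cv2.undistortPoints(np.array([[[u,v]]],float),K,np.array([c['k1'],0,0,0.]))[0,0]
    # k1 model same as OpenCV radial term
    return p,A@np.array([q[0],-q[1],-1.])
def onz(n,u,v,z):
    p,d=ray(n,u,v); return p+d*(z-p[2])/d[2]
def byd(n,u,v,D):
    p,d=ray(n,u,v); return p+d*D[int(v),int(u)]
def shot(n,f):
    im,D=bot.grab_frame(n); cv2.imwrite('pics/'+f+'.png',im); np.save('pics/'+f+'.npy',D); return im,D
E
python3 - <<'E'
from h import *
for n in('top','side'):
    print(bot.calibration(n)); shot(n,n+'0')
print(bot.sense())
E
```

```text
pics
{'fx': 437.3040125208287, 'fy': 437.3040125208287, 'cx': 247.2261405421254, 'cy': 185.82947190288388, 'k1': 0.05631521086904807, 'position': array([ 0.45752774, -0.2029818 ,  0.90438017]), 'attitude': array([ 0.17143798, -0.01782642, -1.54552781])}
{'fx': 372.9916814389928, 'fy': 372.9916814389928, 'cx': 258.9448032020268, 'cy': 192.31096973034468, 'k1': -0.12560831693926441, 'position': array([ 0.61088304, -0.9674798 ,  0.3977345 ]), 'attitude': array([1.16918741e+00, 1.09272434e-02, 1.11206437e-04])}
{'clock': 0.1, 'qpos': array([ 1.12659408e+00,  3.53568914e-01,  1.63408583e+00,  9.10655460e-06,
        1.15519583e+00, -2.41000487e-03]), 'joint_velocities': array([ 0.00054797, -0.00063028, -0.00243982, -0.00093366,  0.00092237,
       -0.00156794]), 'tau': array([-1.21189038e-03, -6.06353116e+01, -3.42821324e+01, -2.00804411e-04,
        3.98071294e-03,  5.87985852e-06]), 'ee_pos': array([0.26703878, 0.56459218, 0.23063183]), 'tool_rot': array([-1.57982565,  1.56953838, -2.02162157]), 'ft_force': array([0.37161836, 0.3018192 , 0.50104054]), 'torque': array([ 0.0022039 , -0.01654545, -0.03597514]), 'grip_width': 0.08512307349761997}
```

View pics/top0.png

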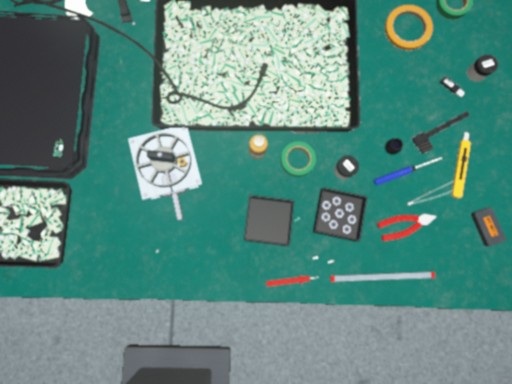

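View pics/side0.png

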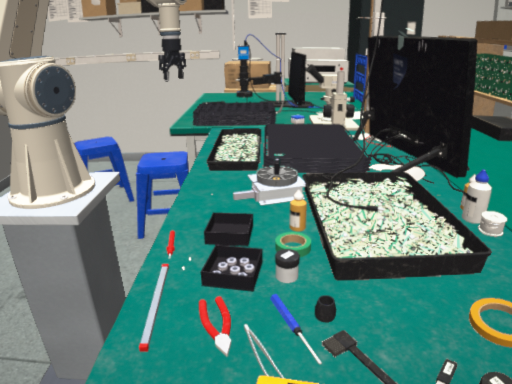

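Top view: dispenser at (165,162) with tail to (180,218), and the brass pillar at about (183,160). The empty bin is at (269,220) and the nut bin at (340,214). Flux is at (258,144), tape at (298,158) and jar at (346,166). The side view agrees.

```bash
python3 - <<'E'
from h import *
im=cv2.imread('pics/top0.png'); 
c=cv2.resize(im[110:250,115:305],None,fx=4,fy=4,interpolation=cv2.INTER_CUBIC); cv2.imwrite('pics/crop1.png',c)
D=np.load('pics/top0.npy')
hsv=cv2.cvtColor(im,cv2.COLOR_BGR2HSV)
def big(m,name,z):
    m=m.astype(np.uint8)
    cs=max(cv2.findContours(m,cv2.RETR_EXTERNAL,cv2.CHAIN_APPROX_NONE)[0],key=cv2.contourArea)
    P=np.array([onz('top',u+0.,v+0.,z)[:2] for u,v in cs[:,0]],np.float32)
    r=cv2.minAreaRect(P); print(name,r,[np.round(x,3).tolist() for x in cv2.boxPoints(r)]); return r
def win(m,u0,u1,v0,v1):
    o=np.zeros_like(m); o[v0:v1,u0:u1]=m[v0:v1,u0:u1]; return o
dark=(hsv[...,2]<85)&(hsv[...,1]<110)
big(win(dark,235,302,185,255),'empty',.03)
big(win(dark,305,372,180,250),'nut',.03)
lt=(hsv[...,1]<70)&(hsv[...,2]>100)
from scipy.ndimage import binary_fill_holes as bf
big(win(bf((D>0)&(np.abs(hsv[...,1].astype(int))<90)),120,210,120,208),'disp',.044)
br=(hsv[...,0]>8)&(hsv[...,0]<28)&(hsv[...,1]>100)
r=win(br,165,200,140,180); v,u=np.nonzero(r); print('pillar',len(u),u.mean(),v.mean(),onz('top',u.mean(),v.mean(),.064))
t=win(lt,165,195,200,222); v,u=np.nonzero(t)
for vv in range(198,222): 
    uu=np.nonzero(t[vv])[0]
    if len(uu): print(vv,uu.min(),uu.max(),onz('top',uu.mean(),vv,.022).round(4))
for n,(a,b) in dict(flux=(258,144),tape=(298,158),jar=(346,166)).items(): print(n,byd('top',a,b,D),)
E
```

```text
empty ((0.541345477104187, -0.26061680912971497), (0.08741321414709091, 0.08963758498430252), 84.68972778320312) [[0.49300000071525574, -0.30000001192092896], [0.5820000171661377, -0.30799999833106995], [0.5899999737739563, -0.22100000083446503], [0.5009999871253967, -0.21299999952316284]]
nut ((0.5572874546051025, -0.40207439661026), (0.09314925223588943, 0.09239892661571503), 79.48239135742188) [[0.503000020980835, -0.4390000104904175], [0.593999981880188, -0.4560000002384186], [0.6110000014305115, -0.36500000953674316], [0.5199999809265137, -0.3479999899864197]]
disp ((0.6491580009460449, -0.05482593923807144), (0.1786336600780487, 0.1626453548669815), 1.9174998998641968) [[0.5569999814033508, 0.023000000044703484], [0.5630000233650208, -0.13899999856948853], [0.7409999966621399, -0.13300000131130219], [0.7360000014305115, 0.028999999165534973]]
pillar 24 181.91666666666666 162.29166666666666 [ 0.64657841 -0.08506906  0.064     ]
200 173 178 [ 0.5774 -0.0702  0.022 ]
201 173 179 [ 0.5754 -0.0713  0.022 ]
202 173 179 [ 0.5733 -0.0714  0.022 ]
203 174 179 [ 0.5713 -0.0725  0.022 ]
204 174 179 [ 0.5693 -0.0726  0.022 ]
205 174 180 [ 0.5673 -0.0738  0.022 ]
206 174 180 [ 0.5652 -0.0739  0.022 ]
207 174 180 [ 0.5632 -0.074   0.022 ]
208 175 180 [ 0.5612 -0.0751  0.022 ]
209 175 180 [ 0.5592 -0.0752  0.022 ]
210 175 181 [ 0.5572 -0.0763  0.022 ]
211 175 181 [ 0.5552 -0.0764  0.022 ]
212 175 181 [ 0.5531 -0.0765  0.022 ]
213 176 181 [ 0.5511 -0.0776  0.022 ]
214 176 181 [ 0.5491 -0.0777  0.022 ]
215 176 182 [ 0.5471 -0.0789  0.022 ]
216 176 182 [ 0.5451 -0.079   0.022 ]
217 177 182 [ 0.5431 -0.0801  0.022 ]
218 177 182 [ 0.5411 -0.0802  0.022 ]
219 177 181 [ 0.539  -0.0793  0.022 ]
220 179 180 [ 0.5371 -0.0804  0.022 ]
flux [ 0.68387904 -0.23295157  0.0795874 ]
tape [ 0.67688899 -0.32113864  0.00271242]
jar [ 0.65250955 -0.41195273  0.04633345]
```

View pics/crop1.png

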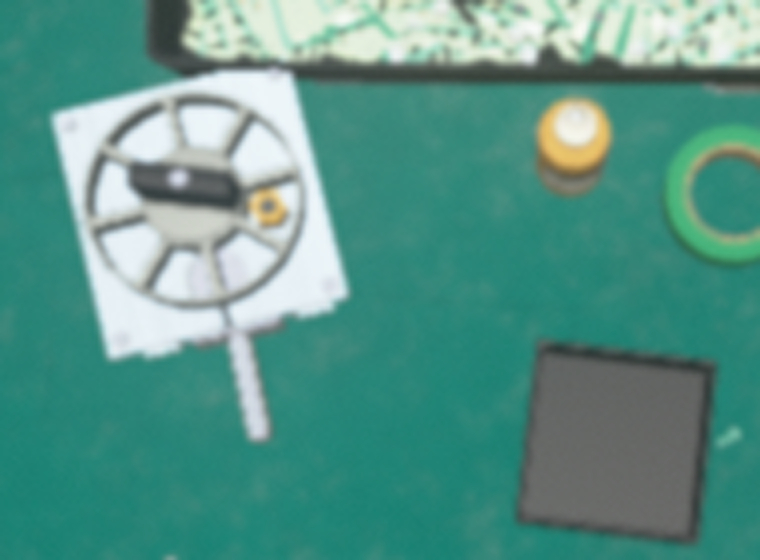

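Crop: deck corners at (52,115), (292,68), (348,295) and (108,358). The bar's ends are at (131,178) and (240,190), the pillar is at (268,207), and the drop hole shows at (215,265), in front of the wheel on the tail's side.

```bash
python3 - <<'E'
from h import *
g=lambda x,y,z: onz('top',115+(x-1.5)/4,110+(y-1.5)/4,z)
C=[g(x,y,.044)[:2] for x,y in((52,115),(292,68),(348,295),(108,358))]
print('deck',np.round(C,4),np.mean(C,0),[np.linalg.norm(C[i]-C[(i+1)%4]) for i in range(4)])
for a,b in((1,2),(0,3)): d=C[a]-C[b]; print('yaw',np.arctan2(d[1],d[0]))
d=C[0]-C[1]; print('yawy',np.arctan2(d[1],d[0])-np.pi/2)
im=cv2.imread('pics/top0.png');hsv=cv2.cvtColor(im,cv2.COLOR_BGR2HSV)
# rim: 
print('rim centre',g(195,199,.065), 'diam',np.linalg.norm(g(87,199,.065)-g(303,199,.065)))
m=np.zeros(im.shape[:2],np.uint8); w=slice(146,164),slice(144,178)
m[w]=(hsv[w][...,2]<75)
cs=max(cv2.findContours(m,cv2.RETR_EXTERNAL,cv2.CHAIN_APPROX_NONE)[0],key=cv2.contourArea)
P=np.array([onz('top',u,v,.1)[:2] for u,v in cs[:,0]],np.float32); r=cv2.minAreaRect(P); print('bar',r)
a,b=g(131,178,.1),g(240,190,.1); print('bar ends',a,b,(a+b)/2,np.arctan2(*(a-b)[[1,0]]))
p=g(268,207,.064);print('pillar',p); print('hole',g(215,265,.044))
E
```

```text
deck [[ 0.697   0.0289]
 [ 0.7257 -0.0902]
 [ 0.6092 -0.1235]
 [ 0.5744 -0.0071]] [ 0.65158162 -0.04797567] [np.float64(0.12243148383947992), np.float64(0.12112085927877575), np.float64(0.1215542977968829), np.float64(0.127842352394573)]
yaw 0.27893657939619604
yaw 0.2849896629661051
yawy 0.23609962971708187
rim centre [ 0.65109686 -0.04883483  0.065     ] diam 0.10490261187481438
bar ((0.6446254253387451, -0.05262243375182152), (0.005778406281024218, 0.04111327603459358), 1.778320074081421)
bar ends [ 0.65219262 -0.02491216  0.1       ] [ 0.64800003 -0.07599968  0.1       ] [ 0.65009633 -0.05045592  0.1       ] 1.4889129897352824
pillar [ 0.64840057 -0.08440853  0.064     ]
hole [ 0.62254087 -0.05679489  0.044     ]
```

```bash
cat >> h.py <<'E'
def go(x,y,z,yaw=None):
    """shift in tool axes to reach TCP x,y,z ; turn so tool y has world direction yaw (mod pi)"""
    s=bot.sense(); M=R.from_euler('xyz',s['tool_rot']).as_matrix(); p=np.array(s['ee_pos'])
    print('t %.2f p'%s['clock'],p.round(4),'toolx',M[:,0].round(3),'w %.4f'%s['grip_width'],'q6 %.2f'%s['qpos'][5])
    y0=np.arctan2(M[1,1],M[0,1]); print('tooly yaw %.3f'%y0,'F',np.round(s['ft_force'],1))
    print('shift',(M.T@(np.array([x,y,z])-p)).round(4))
    if yaw is not None:
        t=-(yaw-y0); print('turn',round((t+np.pi/2)%np.pi-np.pi/2,3))
E
python3 - <<'E'
from h import *
ax=.6505,-.0495
go(*ax,.18,1.489+np.pi/2); go(*ax,.075)
E
```

```text
t 0.10 p [0.267  0.5646 0.2306] toolx [-0.001 -0.001 -1.   ] w 0.0851 q6 -0.00
tooly yaw 1.129 F [0.4 0.3 0.5]
shift [ 0.0511 -0.3911  0.6092]
turn 1.211
t 0.10 p [0.267  0.5646 0.2306] toolx [-0.001 -0.001 -1.   ] w 0.0851 q6 -0.00
tooly yaw 1.129 F [0.4 0.3 0.5]
shift [ 0.1561 -0.391   0.6092]
```

```bash
python3 -m inch '-0.04 -0.016 0.025 0;-0.04 -0.016 0.025 0;-0.04 -0.016 0.025 0;-0.04 -0.016 0.025 0;-0.04 -0.016 0.025 0;-0.04 -0.016 0.025 0;-0.04 -0.016 0.025 0;-0.04 -0.016 0.025 0;-0.04 -0.016 0.025 0;-0.04 -0.016 0.025 0' 0.5; python3 -c "
from h import *
go(.6505,-.0495,.18,1.489+np.pi/2); print(bot.sense()['qpos'])"
```

```text
clock: 1.1
ee_pos: [0.425, 0.3121, 0.6328]
tool_rot: [-2.034, 1.571, -2.476]
ft_force: [0.1, 1.4, 0.4]
grip_width: 0.0424
t 1.10 p [0.425  0.3121 0.6328] toolx [-0. -0. -1.] w 0.0424 q6 -0.50
tooly yaw 1.129 F [0.1 1.4 0.4]
shift [ 0.4528 -0.2305  0.3585]
turn 1.211
[ 6.30674996e-01  7.58641084e-02  1.14400765e+00 -5.76929693e-06
  1.92187601e+00 -4.98384222e-01]
```

```bash
python3 -m inch '-0.045 -0.011 0.018 0;-0.045 -0.011 0.018 0;-0.045 -0.011 0.018 0;-0.045 -0.011 0.018 0;-0.045 -0.011 0.018 0;-0.045 -0.011 0.018 0;-0.045 -0.011 0.018 0;-0.045 -0.011 0.018 0'; python3 -c "
from h import *
go(.6505,-.0495,.18,1.489+np.pi/2); print(bot.sense()['qpos'])"
```

```text
clock: 1.9
ee_pos: [0.4627, 0.1654, 0.8911]
tool_rot: [-2.279, 1.564, -2.721]
ft_force: [-0.3, -0.3, -0.7]
grip_width: 0.0429
t 1.90 p [0.4627 0.1654 0.8911] toolx [-0.006 -0.003 -1.   ] w 0.0429 q6 -0.79
tooly yaw 1.129 F [-0.3 -0.3 -0.7]
shift [ 0.7105 -0.1104  0.2647]
turn 1.211
[ 3.40616933e-01  3.99843938e-01  6.19000960e-02 -1.24192240e-03
  2.68662229e+00 -7.89801765e-01]
```

```bash
python3 -m inch '-0.05 0 0 0;-0.05 0 0 0;-0.05 0 0 0;-0.05 0 0 0'; python3 -c "
from h import *
go(.6505,-.0495,.18,1.489+np.pi/2); print(bot.sense()['qpos'])"
```

```text
clock: 2.3
ee_pos: [0.4003, 0.1443, 0.9397]
tool_rot: [0.78, 1.473, 0.339]
ft_force: [-0.2, -0.0, 0.2]
grip_width: 0.0426
t 2.30 p [0.4003 0.1443 0.9397] toolx [ 0.092  0.033 -0.995] w 0.0426 q6 -0.79
tooly yaw 1.132 F [-0.2 -0.   0.2]
shift [ 0.7728 -0.1214  0.2555]
turn 1.214
[ 3.42848576e-01  2.95708139e-01  5.86477493e-02 -9.36882943e-04
  2.68916160e+00 -7.87975343e-01]
```

```bash
python3 -m inch '0.05 -0.008 0.016 0;0.05 -0.008 0.016 0;0.05 -0.008 0.016 0'; python3 -c "
from h import *
go(.6505,-.0495,.18,1.489+np.pi/2); print(bot.sense()['qpos'])"
```

```text
clock: 2.6
ee_pos: [0.4351, 0.1212, 0.8491]
tool_rot: [0.771, 1.47, 0.331]
ft_force: [1.5, 0.4, 0.9]
grip_width: 0.043
t 2.60 p [0.4351 0.1212 0.8491] toolx [ 0.095  0.033 -0.995] w 0.0430 q6 -0.86
tooly yaw 1.134 F [1.5 0.4 0.9]
shift [ 0.6806 -0.1101  0.2189]
turn 1.216
[ 0.26325901  0.07844615  0.65049993  0.00923443  2.31245564 -0.86137848]
```

```bash
python3 -m inch '0.0425 -0.011 0.0219 0;0.0425 -0.011 0.0219 0;0.0425 -0.011 0.0219 0;0.0425 -0.011 0.0219 0;0.0425 -0.011 0.0219 0;0.0425 -0.011 0.0219 0;0.0425 -0.011 0.0219 0;0.0425 -0.011 0.0219 0;0.0425 -0.011 0.0219 0;0.0425 -0.011 0.0219 0' >/dev/null;  python3 -m inch '0.042 0 0 0.14;0.042 0 0 0.14;0.042 0 0 0.14;0.042 0 0 0.14;0.042 0 0 0.14;0.042 0 0 0.14;0 0 0 0.14;0 0 0 0.14;0 0 0 0.09'; python3 -c "
from h import *
go(.6515,-.049,.076,1.489+np.pi/2); print(bot.sense()['qpos'])"
```

```text
clock: 4.5
ee_pos: [0.6478, -0.0503, 0.1824]
tool_rot: [1.987, 1.476, 0.331]
ft_force: [-0.1, 0.3, -0.5]
grip_width: 0.0425
t 4.50 p [ 0.6478 -0.0503  0.1824] toolx [ 0.09   0.031 -0.995] w 0.0425 q6 -0.04
tooly yaw -0.087 F [-0.1  0.3 -0.5]
shift [ 0.1063 -0.0057  0.0025]
turn -0.005
[-0.10073727  0.39550219  1.69107475  0.04817647  0.96916872 -0.04125336]
```

```bash
python3 -m inch '0.036 -0.0019 0.0008 0;0.036 -0.0019 0.0008 0;0.034 -0.0019 0.0008 0;0 0 0 0'; python3 -m inch '0 0 0 0;0 0 0 0;0 0 0 0;0 0 0 0' 0;  python3 -c "
from h import *
go(.6515,-.049,.076,1.489+np.pi/2)
shot('top','top1')"
```

```text
clock: 4.9
ee_pos: [0.6484, -0.0488, 0.0723]
tool_rot: [2.014, 1.482, 0.364]
ft_force: [-1.5, 0.3, -0.7]
grip_width: 0.0429
clock: 5.3
ee_pos: [0.6545, -0.0498, 0.0787]
tool_rot: [1.959, 1.47, 0.307]
ft_force: [8.6, 0.6, -5.9]
grip_width: 0.0135
t 5.30 p [ 0.6545 -0.0498  0.0787] toolx [ 0.096  0.03  -0.995] w 0.0135 q6 -0.06
tooly yaw -0.082 F [ 8.6  0.6 -5.9]
shift [ 0.0024 -0.0033 -0.0004]
turn -0.001
```

```bash
python3 -m inch '0 0.002 0 0;0 0 0 0.136;0 0 0 0.136;0 0 0 0.136;0 0 0 0.136;0 0 0 0.136'; python3 -m inch '0 0 0 0.136;0 0 0 0.136;0 0 0 0.136;0 0 0 0.132;0 0 0 0;0 0 0 0';  python3 -c "
from h import *
go(.6515,-.049,.078,.267+np.pi/2)
shot('side','side1');im,D=shot('top','top2');cv2.imwrite('pics/crop2.png',cv2.resize(im[110:250,115:265],None,fx=4,fy=4,interpolation=cv2.INTER_CUBIC))"
```

```text
clock: 5.95
ee_pos: [0.6529, -0.0489, 0.0785]
tool_rot: [2.685, 1.476, 0.348]
ft_force: [-7.0, 8.7, 6.7]
grip_width: 0.0129
clock: 6.55
ee_pos: [0.6522, -0.0475, 0.0782]
tool_rot: [-3.044, 1.477, 0.368]
ft_force: [-8.7, 14.2, 10.4]
grip_width: 0.0129
t 6.55 p [ 0.6522 -0.0475  0.0782] toolx [ 0.087  0.034 -0.996] w 0.0129 q6 1.16
tooly yaw -1.300 F [-8.7 14.2 10.4]
shift [0.0001 0.0012 0.0011]
turn 0.004
```

View pics/crop2.png

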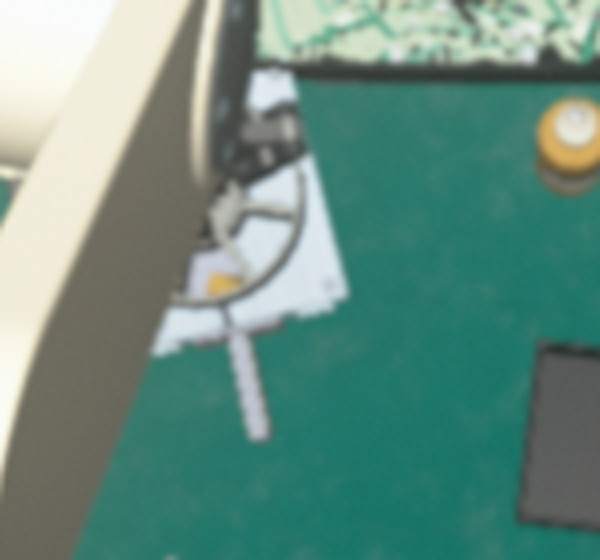

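The pillar is now at crop pixel (221,285), over the hole on the tail's side. Depth should show whether it has dropped.

```bash
python3 - <<'E'
from h import *
im=cv2.imread('pics/top2.png');D=np.load('pics/top2.npy');hsv=cv2.cvtColor(im,cv2.COLOR_BGR2HSV)
m=np.zeros(D.shape,bool);m[172:190,160:182]=True
m&=(hsv[...,0]>8)&(hsv[...,0]<28)&(hsv[...,1]>100)
v,u=np.nonzero(m);print(len(u),u.mean(),v.mean())
print(np.round([byd('top',a,b,D) for a,b in zip(u,v)],3)[:,2])
for z in(.064,.062,.022):print(z,onz('top',u.mean(),v.mean(),z))
print(np.round([.6505-.038*np.cos(.267),-.0495-.038*np.sin(.267)],4))
E
```

```text
16 169.9375 180.5625
[0.019 0.016 0.02  0.019 0.016 0.018 0.019 0.021 0.021 0.022 0.021 0.022
 0.02  0.017 0.019 0.021]
0.064 [ 0.6095152  -0.06372633  0.064     ]
0.062 [ 0.60987691 -0.06339492  0.062     ]
0.022 [ 0.61711113 -0.0567667   0.022     ]
[ 0.6138 -0.0595]
```

```bash
python3 -m inch '0 0 0 0;0 0 0 0;0 0 0 0;-0.03 0 0 0;-0.05 0 0 0' 0.4;  python3 -c "
from h import *
go(.5525,-.0762,.008,.267+np.pi/2)"
```

```text
clock: 7.15
ee_pos: [0.6442, -0.0525, 0.1537]
tool_rot: [-3.055, 1.482, 0.357]
ft_force: [0.8, 0.4, 0.1]
grip_width: 0.0338
t 7.15 p [ 0.6442 -0.0525  0.1537] toolx [ 0.083  0.031 -0.996] w 0.0338 q6 1.17
tooly yaw -1.301 F [0.8 0.4 0.1]
shift [ 0.1367 -0.0006  0.1073]
turn 0.003
```

```bash
python3 -m inch '0 0 0.036 0;0 0 0.036 0;0.02 0 0.036 0;0.04 0 0 0;0.03 0 0 0;0 0 0 0;0 0 0 0' 0.4;  python3 -c "
from h import *
go(.5525,-.0762,.008,.267+np.pi/2);im,D=shot('top','top3')
t=np.load('pics/top3.npy');cv2.imwrite('pics/crop3.png',cv2.resize(im[110:250,115:265],None,fx=4,fy=4,interpolation=cv2.INTER_CUBIC))"
```

```text
clock: 7.85
ee_pos: [0.5509, -0.0786, 0.0563]
tool_rot: [-3.079, 1.477, 0.333]
ft_force: [-0.1, 0.7, -0.3]
grip_width: 0.0344
t 7.85 p [ 0.5509 -0.0786  0.0563] toolx [ 0.089  0.031 -0.996] w 0.0344 q6 1.07
tooly yaw -1.300 F [-0.1  0.7 -0.3]
shift [ 0.0483 -0.0016  0.0024]
turn 0.003
```

View pics/crop3.png

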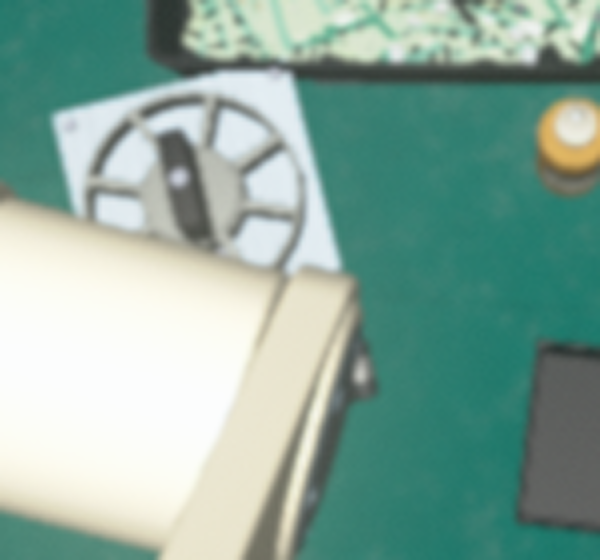

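The wheel's bar, (172,133) to (200,245), now points along the dispenser's axis and the gripper is clear of it. Next I take the tail.

```bash
python3 -m inch '0.024 -0.001 0.001 0;0.022 0 0.001 0;0 0 0 0;0 0 0 0' ; python3 -m inch '0 0 0 0;0 0 0 0;0 0 0 0;0 0 0 0;0 0 0 0' 0;  python3 -c "
from h import *
go(.5525-.1*np.cos(.267),-.0762-.1*np.sin(.267),.008,.267+np.pi/2)"
```

```text
clock: 8.3
ee_pos: [0.5534, -0.0766, 0.0113]
tool_rot: [-3.086, 1.475, 0.326]
ft_force: [0.5, -0.1, 1.4]
grip_width: 0.0343
clock: 8.8
ee_pos: [0.5534, -0.0767, 0.0109]
tool_rot: [-3.089, 1.475, 0.322]
ft_force: [-1.5, -0.1, 7.4]
grip_width: 0.008
t 8.80 p [ 0.5534 -0.0767  0.0109] toolx [ 0.091  0.03  -0.995] w 0.0080 q6 1.06
tooly yaw -1.300 F [-1.5 -0.1  7.4]
shift [-0.0067 -0.0011  0.1005]
turn 0.003
```

```bash
python3 -m inch '-0.002 0 0 0;-0.0005 0 0.005 0;-0.001 0 0.01 0;-0.0014 0 0.015 0;-0.0014 0 0.015 0;-0.0014 0 0.015 0;-0.0014 0 0.015 0;-0.0014 0 0.015 0;-0.001 0 0.011 0;-0.001 0 0.011 0'; python3 -m inch '-0.0005 0 0.005 0;0 0 0.003 0;0 0 0 0;0 0 0 0;0 0 0 0'; python3 -c "
from h import *
go(.5525-.12*np.cos(.267),-.0762-.12*np.sin(.267),.010,.267+np.pi/2);shot('side','side4')"
```

```text
clock: 9.8
ee_pos: [0.4431, -0.1069, 0.0119]
tool_rot: [-3.081, 1.476, 0.331]
ft_force: [-0.1, 0.4, -1.7]
grip_width: 0.0078
clock: 10.3
ee_pos: [0.4365, -0.1087, 0.0116]
tool_rot: [-3.08, 1.476, 0.332]
ft_force: [-2.3, -0.9, 2.4]
grip_width: 0.008
t 10.30 p [ 0.4365 -0.1087  0.0116] toolx [ 0.089  0.031 -0.996] w 0.0080 q6 0.90
tooly yaw -1.300 F [-2.3 -0.9  2.4]
shift [ 0.0016 -0.0007 -0.0004]
turn 0.004
```

```bash
python3 -m inch '0.001 0 0 0;0 0 0 0;0 0 0 0;0 0 0 0;-0.01 0 0 0;-0.03 0 0 0;-0.045 0 0 0;-0.045 -0.01 -0.01 0;-0.045 -0.017 -0.012 0;-0.045 -0.017 -0.012 0' 0.4;python3 -m inch '-0.045 -0.017 -0.012 0;-0.045 -0.017 -0.012 0;-0.045 -0.017 -0.012 0;-0.045 -0.017 -0.012 0;-0.045 -0.017 -0.012 0;-0.045 -0.017 -0.012 0;-0.045 -0.017 -0.012 0;-0.045 -0.017 -0.012 0;-0.045 -0.017 -0.012 0;-0.045 -0.017 -0.012 0'; python3 -c "
from h import *
go(.6,-.0762,.010,.267+np.pi/2);print(bot.sense()['qpos'])
im,D=shot('top','top5');cv2.imwrite('pics/crop5.png',cv2.resize(im[110:270,115:315],None,fx=4,fy=3.75,interpolation=cv2.INTER_CUBIC))"
```

```text
clock: 11.35
ee_pos: [0.437, -0.0637, 0.2358]
tool_rot: [-3.087, 1.476, 0.323]
ft_force: [2.2, -0.1, -0.2]
grip_width: 0.0342
clock: 12.35
ee_pos: [0.4657, 0.1181, 0.696]
tool_rot: [-3.083, 1.475, 0.328]
ft_force: [0.7, 1.0, 0.5]
grip_width: 0.0345
t 12.35 p [0.4657 0.1181 0.696 ] toolx [ 0.09   0.031 -0.995] w 0.0345 q6 1.54
tooly yaw -1.301 F [0.7 1.  0.5]
shift [ 0.689   0.2268 -0.0122]
turn 0.003
[ 0.23909496 -0.03148921  1.12454773  0.00910687  1.95357321  1.54402191]
```

View pics/crop5.png

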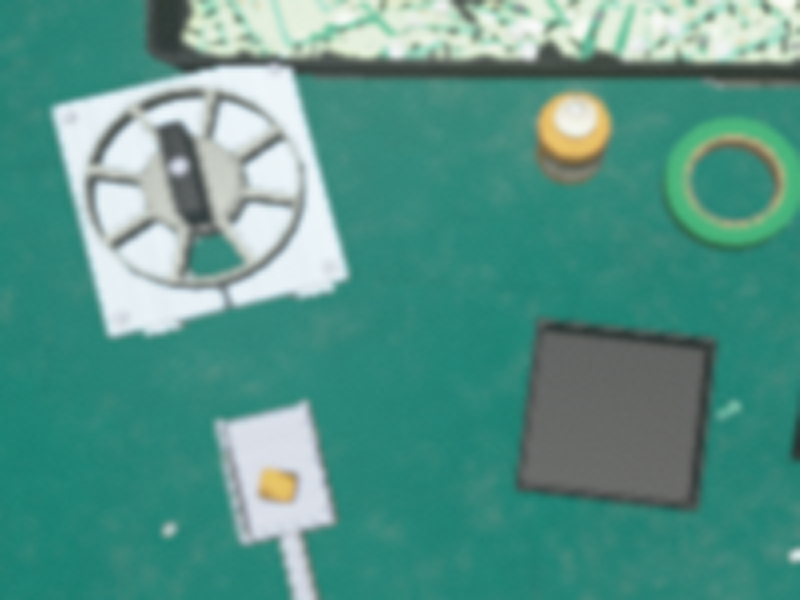

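The scoop stands clear of the dispenser, corners at (216,420), (309,402), (337,522) and (243,545). The pillar is inside at (279,485), and the wheel's empty pocket shows the hole at (213,255).

```bash
python3 -m inch '-0.05 0 0 0;-0.05 0 0 0;-0.05 0 0 0;-0.05 0 0 0;-0.05 0 0 0;-0.05 0 0 0;-0.05 0 0 0;-0.05 0 0 0;-0.05 0 0 0;-0.05 0 0 0' 0.8;python3 - <<'E'
from h import *
go(.6,-.0762,.010,.267+np.pi/2);print(bot.sense()['qpos'])
g=lambda x,y,z: onz('top',115+(x-1.5)/4,110+(y-1.4)/3.75,z)
fl,fr,br,bl=g(216,420,.019),g(309,402,.019),g(337,522,.026),g(243,545,.026)
for a,b in((fl,bl),(fr,br)): d=a-b;print('yaw',np.arctan2(d[1],d[0]),np.linalg.norm(d[:2]))
d=fl-fr;print('yaw',np.arctan2(d[1],d[0])-np.pi/2,np.linalg.norm(d));d=bl-br;print(np.arctan2(d[1],d[0])-np.pi/2,np.linalg.norm(d))
y=.267;e=np.array([np.cos(y),np.sin(y),0])
print('body from rear',(br+bl)/2+.026*e,'from front',(fl+fr)/2-.039*e)
im=cv2.imread('pics/top5.png');hsv=cv2.cvtColor(im,cv2.COLOR_BGR2HSV);lt=(hsv[...,1]<70)&(hsv[...,2]>100)
P=[]
for v in range(254,285):
    u=np.nonzero(lt[v,175:205])[0]
    if len(u): P.append([v,u.min()+175,u.max()+175,*onz('top',175+u.mean(),v,.022)[:2]])
P=np.array(P);print(P[[0,len(P)//2,-1]].round(4),np.arctan(np.polyfit(P[:-2,3],P[:-2,4],1)[0]))
E
```

```text
clock: 13.4
ee_pos: [0.3574, 0.0873, 0.974]
tool_rot: [-3.116, 1.386, 0.295]
ft_force: [0.6, 0.0, -0.7]
grip_width: 0.0685
t 13.40 p [0.3574 0.0873 0.974 ] toolx [ 0.175  0.053 -0.983] w 0.0685 q6 1.55
tooly yaw -1.301 F [ 0.6  0.  -0.7]
shift [ 0.9816  0.2268 -0.0105]
turn 0.003
[0.22334602 0.20937767 0.05816644 0.03004014 2.69001012 1.55266052]
yaw 0.26926678170495694 0.06840124171312614
yaw 0.27010116214192786 0.06619243124259203
yaw 0.231585007526937 0.04745054584629792
0.27813988586626737 0.0474739604455772
body from rear [ 0.49916077 -0.09251238  0.026     ] from front [ 0.50132845 -0.09173268  0.019     ]
[[ 2.540e+02  1.750e+02  1.900e+02  4.698e-01 -8.990e-02]
 [ 2.670e+02  1.880e+02  1.930e+02  4.449e-01 -1.070e-01]
 [ 2.790e+02  1.910e+02  1.940e+02  4.219e-01 -1.121e-01]] 0.3146777806594703
```

```bash
python3 -m inch '-0.05 0 0 0;-0.05 0 0 0;-0.05 0 0 0;-0.05 0 0 0;-0.05 0 0 0;-0.05 0 0 0;-0.05 0 0 0';python3 - <<'E'
from h import *
go(.6,-.0762,.010,.267+np.pi/2);print(bot.sense()['qpos'])
E
```

```text
clock: 14.1
ee_pos: [0.2452, 0.0578, 1.0251]
tool_rot: [-3.136, 1.222, 0.275]
ft_force: [-0.5, 0.1, 0.2]
grip_width: 0.0681
t 14.10 p [0.2452 0.0578 1.0251] toolx [ 0.329  0.093 -0.94 ] w 0.0681 q6 1.55
tooly yaw -1.301 F [-0.5  0.1  0.2]
shift [1.0582 0.2257 0.0592]
turn 0.003
[0.18238327 0.04497341 0.05880204 0.07258039 2.68909207 1.55482173]
```

```bash
python3 -m inch '-0.05 0 0 0;-0.05 0 0 0;-0.05 0 0 0;0 0 0 0';python3 - <<'E'
from h import *
s=bot.sense();M=R.from_euler('xyz',s['tool_rot']).as_matrix()
go(.5,-.0915,.2,.268+np.pi/2);print(s['qpos'])
E
```

```text
clock: 14.5
ee_pos: [0.1906, 0.0437, 1.0421]
tool_rot: [-3.141, 1.146, 0.269]
ft_force: [-0.6, 0.2, -0.8]
grip_width: 0.0682
t 14.50 p [0.1906 0.0437 1.0421] toolx [ 0.397  0.109 -0.911] w 0.0682 q6 1.56
tooly yaw -1.303 F [-0.6  0.2 -0.8]
shift [0.8754 0.2126 0.1078]
turn 0.0
[ 0.08630391 -0.03052287  0.05825805  0.17208961  2.68960477  1.55986861]
```

```bash
python3 - <<'E'
from h import *
go(.5,-.0915,.2);go(.505,-.090,.0125)
E
```

```text
t 14.50 p [0.1906 0.0437 1.0421] toolx [ 0.397  0.109 -0.911] w 0.0682 q6 1.56
tooly yaw -1.303 F [-0.6  0.2 -0.8]
shift [0.8754 0.2126 0.1078]
t 14.50 p [0.1906 0.0437 1.0421] toolx [ 0.397  0.109 -0.911] w 0.0682 q6 1.56
tooly yaw -1.303 F [-0.6  0.2 -0.8]
shift [1.0483 0.2125 0.1803]
```

```bash
python3 -m inch '0.045 0.0106 0.009 0;0.045 0.0106 0.009 0;0.045 0.0106 0.009 0;0.045 0.0106 0.009 0;0.045 0.0106 0.009 0;0.045 0.0106 0.009 0;0.045 0.0106 0.009 0;0.045 0.0106 0.009 0;0.045 0.0106 0.009 0;0.045 0.0106 0.009 0' 0.85; python3 -m inch '0.045 0.0106 0.009 0;0.045 0.0106 0.009 0;0.045 0.0106 0.009 0;0.045 0.0106 0.009 0;0.045 0.0106 0.009 0;0.045 0.0106 0.009 0;0.045 0.0106 0.009 0;0.045 0.0106 0.009 0;0.045 0.0106 0.009 0';python3 - <<'E'
from h import *
go(.505,-.090,.0125,.268+np.pi/2);print(bot.sense()['qpos'])
E
```

```text
clock: 15.5
ee_pos: [0.3075, -0.0226, 0.6506]
tool_rot: [3.141, 1.154, 0.27]
ft_force: [1.2, 0.2, 0.1]
grip_width: 0.073
clock: 16.4
ee_pos: [0.4195, -0.0904, 0.2481]
tool_rot: [3.139, 1.154, 0.269]
ft_force: [0.6, 0.2, 0.6]
grip_width: 0.0727
t 16.40 p [ 0.4195 -0.0904  0.2481] toolx [ 0.39   0.108 -0.914] w 0.0727 q6 0.64
tooly yaw -1.300 F [0.6 0.2 0.6]
shift [0.2488 0.0222 0.0199]
turn 0.003
[-0.42382339 -0.15744852  2.2413823   0.38183033  0.76661894  0.63766442]
```

```bash
python3 -m inch '0.045 0.0055 0.005 0;0.045 0.0055 0.005 0;0.045 0.0055 0.005 0;0.035 0.0055 0.005 0;0 0 0 0;0 0 0 0;0 0 0 0';python3 - <<'E'
from h import *
go(.505,-.090,.0125,.268+np.pi/2)
im,D=shot('side','side6');cv2.imwrite('pics/crop6.png',cv2.resize(im[130:290,180:340],None,fx=3.7,fy=3.7,interpolation=cv2.INTER_CUBIC))
E
```

```text
clock: 17.1
ee_pos: [0.4748, -0.0979, 0.0884]
tool_rot: [3.137, 1.152, 0.268]
ft_force: [1.2, -0.4, 1.0]
grip_width: 0.0727
t 17.10 p [ 0.4748 -0.0979  0.0884] toolx [ 0.392  0.108 -0.913] w 0.0727 q6 0.19
tooly yaw -1.299 F [ 1.2 -0.4  1. ]
shift [0.082  0.0004 0.0024]
turn 0.004
```

View pics/crop6.png

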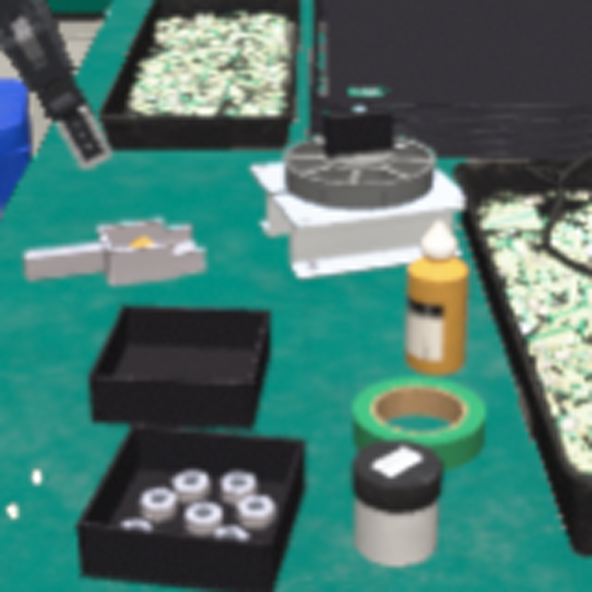

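The gripper at (80,140) leans toward the tail and points at the scoop at (150,250), with the pillar inside. Next I go down and grip the side walls.

```bash
python3 -m inch '0.03 0 0.001 0;0.03 0 0.001 0;0.022 0 0 0;0 0 0 0;0 0 0 0'; python3 -m inch '0 0 0 0;0 0 0 0;0 0 0 0;0 0 0 0;0 0 0 0' 0.3;python3 - <<'E'
from h import *
go(.505,-.090,.0125,.268+np.pi/2)
E
```

```text
clock: 17.65
ee_pos: [0.5052, -0.0893, 0.0125]
tool_rot: [3.139, 1.152, 0.27]
ft_force: [-0.2, 0.4, 1.1]
grip_width: 0.0727
clock: 18.15
ee_pos: [0.5051, -0.0897, 0.0128]
tool_rot: [3.137, 1.151, 0.267]
ft_force: [-7.4, -1.3, 17.8]
grip_width: 0.0446
t 18.15 p [ 0.5051 -0.0897  0.0128] toolx [ 0.393  0.108 -0.913] w 0.0446 q6 -0.35
tooly yaw -1.299 F [-7.4 -1.3 17.8]
shift [0.0002 0.0003 0.0003]
turn 0.004
```

```bash
python3 -m inch '-0.009 0 -0.004 0;-0.018 0 -0.008 0;-0.027 0 -0.012 0;-0.027 0 -0.012 0;-0.027 0 -0.012 0;-0.018 0 -0.008 0;0 0 0 0';python3 - <<'E'
from h import *
go(.565,-.254,.14)
im,D=shot('side','side7');cv2.imwrite('pics/crop7.png',cv2.resize(im[130:290,180:340],None,fx=3.7,fy=3.7,interpolation=cv2.INTER_CUBIC))
E
```

```text
clock: 18.85
ee_pos: [0.5063, -0.09, 0.1505]
tool_rot: [3.131, 1.149, 0.262]
ft_force: [1.1, 0.4, -1.8]
grip_width: 0.0447
t 18.85 p [ 0.5063 -0.09    0.1505] toolx [ 0.396  0.106 -0.912] w 0.0447 q6 0.54
tooly yaw -1.299 F [ 1.1  0.4 -1.8]
shift [ 0.0154  0.1737 -0.0068]
```

View pics/crop7.png

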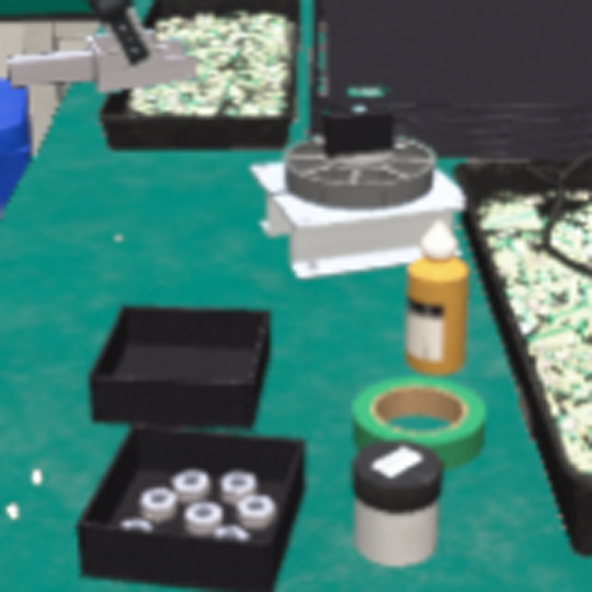

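```bash
python3 -m inch '0.002 0.01 -0.001 0;0.002 0.02 -0.001 0;0.002 0.03 -0.002 0;0.003 0.035 -0.002 0;0.002 0.035 -0.001 0;0.002 0.03 -0.001 0;0.002 0.02 -0.001 0;0 0.01 0 0;0 0 0 0' ;python3 - <<'E'
from h import *
go(.57,-.27,.14)
E
```

```text
clock: 19.8
ee_pos: [0.5694, -0.2692, 0.1354]
tool_rot: [-3.139, 1.154, 0.274]
ft_force: [-0.4, 0.3, -0.6]
grip_width: 0.0442
t 19.80 p [ 0.5694 -0.2692  0.1354] toolx [ 0.39   0.109 -0.914] w 0.0442 q6 0.27
tooly yaw -1.300 F [-0.4  0.3 -0.6]
shift [-0.004   0.0009 -0.0022]
```

```bash
python3 -m inch '0 0 0 -0.08;0 0 0 -0.14;0 0 0 -0.14;0 0 0 -0.14;0 0 0 -0.14;0 0 0 -0.14;0 0 0 -0.14;0 0 0 -0.14;0 0 0 -0.14;0 0 0 -0.1' ;python3 - <<'E'
from h import *
go(.57,-.27,.08);print(bot.sense()['qpos'])
im,D=shot('side','side8');cv2.imwrite('pics/crop8.png',cv2.resize(im[130:290,180:340],None,fx=3.7,fy=3.7,interpolation=cv2.INTER_CUBIC))
E
```

```text
clock: 20.8
ee_pos: [0.569, -0.2667, 0.1363]
tool_rot: [1.839, 1.154, 0.276]
ft_force: [0.1, 0.1, -1.0]
grip_width: 0.0442
t 20.80 p [ 0.569  -0.2667  0.1363] toolx [ 0.39   0.11  -0.914] w 0.0442 q6 -1.04
tooly yaw -0.016 F [ 0.1  0.1 -1. ]
shift [ 0.0515 -0.021   0.0094]
[-0.61301792  0.3667632   1.93846886  0.55455065  0.63994645 -1.03768892]
```

View pics/crop8.png

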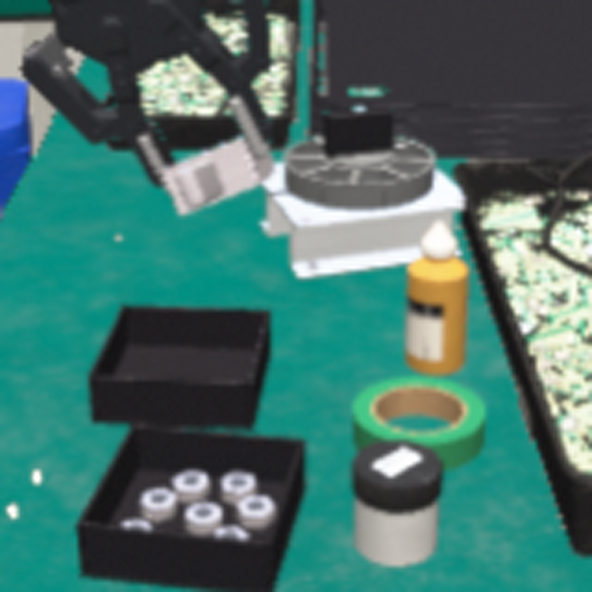

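```bash
python3 -m inch '0.015 -0.006 0.003 0;0.025 -0.01 0.005 0;0.015 -0.006 0.003 -0.1;0.003 -0.002 0 -0.149;0 0 0 -0.149;0 0 0 -0.149;0 0 0 -0.149;0 0 0 -0.149;0 0 0 -0.149;0 0 0 -0.149';python3 -m inch '0 0 0 -0.149;0 0 0 -0.149;0 0 0 -0.149;0 0 0 -0.149;0 0 0 -0.149;0 0 0 -0.1;0 0 0 0;0 0 0 0';python3 - <<'E'
from h import *
go(.57,-.27,.06,.268+np.pi/2);print(bot.sense()['qpos'])
im,D=shot('side','side9');cv2.imwrite('pics/crop9.png',cv2.resize(im[130:290,180:340],None,fx=3.7,fy=3.7,interpolation=cv2.INTER_CUBIC))
E
```

```text
clock: 21.85
ee_pos: [0.5701, -0.2713, 0.073]
tool_rot: [0.697, 1.154, 0.275]
ft_force: [-0.3, 0.1, -1.0]
grip_width: 0.0448
clock: 22.65
ee_pos: [0.5791, -0.2671, 0.0828]
tool_rot: [-0.147, 1.184, 0.256]
ft_force: [-0.5, -0.0, -1.1]
grip_width: 0.0445
t 22.65 p [ 0.5791 -0.2671  0.0828] toolx [ 0.365  0.095 -0.926] w 0.0445 q6 -3.02
tooly yaw 1.963 F [-0.5 -0.  -1.1]
shift [ 0.0175  0.0021 -0.0173]
turn 0.124
[-0.5861747   0.45955801  1.93666526  0.564513    0.55316312 -3.01562543]
```

View pics/crop9.png

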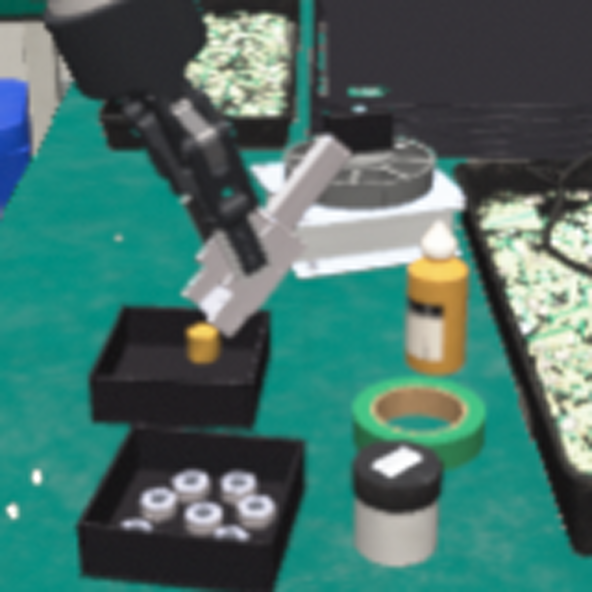

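The pillar stands in the empty bin at (203,342) below the tipped scoop. Now I lift clear, turn back and set the scoop down.

```bash
python3 -m inch '-0.03 0 0.012 0;-0.04 0 0.017 0;0 0 0 0.14;0 0 0 0.149;0 0 0 0.149;0 0 0 0.149;0 0 0 0.149;0 0 0 0.149;0 0 0 0.149;0 0 0 0.149';python3 -m inch '0 0 0 0.149;0 0 0 0.149;0 0 0 0.149;0 0 0 0.149;0 0 0 0.149;0 0 0 0.149;0 0 0 0.149;0 0 0 0.149;0 0 0 0.149;0 0 0 0.149';python3 - <<'E'
from h import *
s=bot.sense();M=R.from_euler('xyz',s['tool_rot']).as_matrix();a=.4172
y=-1.302;ty=np.array([np.cos(y),np.sin(y),0]);e=np.array([np.cos(.268),np.sin(.268),0])
tx=e*np.sin(a)+np.array([0,0,-np.cos(a)]);G=np.column_stack([tx,ty,np.cross(tx,ty)])  # grasp orientation
S=M@G.T; print('scoop z tilt',np.arccos(S[2,2]),'S z',S[:,2].round(3))
go(.50,-.09,.06,.268+np.pi/2)
E
```

```text
clock: 23.7
ee_pos: [0.5777, -0.2635, 0.1579]
tool_rot: [1.044, 1.185, 0.257]
ft_force: [-0.6, 0.5, -1.0]
grip_width: 0.0447
clock: 24.7
ee_pos: [0.5777, -0.2635, 0.1578]
tool_rot: [2.534, 1.185, 0.257]
ft_force: [-0.5, -0.1, -0.4]
grip_width: 0.0441
scoop z tilt 0.2362164154696331 S z [-0.093  0.215  0.972]
t 24.70 p [ 0.5777 -0.2635  0.1578] toolx [ 0.364  0.096 -0.927] w 0.0441 q6 -0.20
tooly yaw -0.742 F [-0.5 -0.1 -0.4]
shift [ 0.079  -0.1914 -0.0532]
turn 0.561
```

```bash
python3 -m inch '0 0 0 0.149;0 0 0 0.149;0 0 0 0.149;0 0 0 0.149;0 0 0 0.01;0 0 0 0';python3 - <<'E'
from h import *
s=bot.sense();M=R.from_euler('xyz',s['tool_rot']).as_matrix();a=.4172
y=-1.302;ty=np.array([np.cos(y),np.sin(y),0]);e=np.array([np.cos(.268),np.sin(.268),0])
tx=e*np.sin(a)+np.array([0,0,-np.cos(a)]);G=np.column_stack([tx,ty,np.cross(tx,ty)])
S=M@G.T; print('scoop z tilt',np.arccos(S[2,2]),'S z',S[:,2].round(3))
go(.50,-.09,.1);go(.50,-.09,.014)
D=np.load('pics/side9.npy')
E
```

```text
clock: 25.3
ee_pos: [0.578, -0.2637, 0.1581]
tool_rot: [3.127, 1.185, 0.255]
ft_force: [0.2, -0.5, -1.4]
grip_width: 0.0444
scoop z tilt 0.03194613382381654 S z [0.029 0.013 0.999]
t 25.30 p [ 0.578  -0.2637  0.1581] toolx [ 0.364  0.095 -0.927] w 0.0444 q6 0.39
tooly yaw -1.302 F [ 0.2 -0.5 -1.4]
shift [ 0.042  -0.1884  0.0485]
t 25.30 p [ 0.578  -0.2637  0.1581] toolx [ 0.364  0.095 -0.927] w 0.0444 q6 0.39
tooly yaw -1.302 F [ 0.2 -0.5 -1.4]
shift [ 0.1217 -0.1889  0.0808]
```

```bash
python3 -m inch '0.002 -0.019 0.003 0;0.005 -0.038 0.01 0;0.007 -0.038 0.01 0;0.007 -0.038 0.01 0;0.007 -0.036 0.01 0;0.007 -0.019 0.003 0;0.02 0 0.008 0;0.02 0 0.008 0;0 0 0 0;0 0 0 0';python3 - <<'E'
from h import *
go(.50,-.09,.0135)
E
```

```text
clock: 26.3
ee_pos: [0.5007, -0.0905, 0.0648]
tool_rot: [3.129, 1.186, 0.255]
ft_force: [0.0, -0.3, -1.3]
grip_width: 0.0447
t 26.30 p [ 0.5007 -0.0905  0.0648] toolx [ 0.363  0.095 -0.927] w 0.0447 q6 0.31
tooly yaw -1.304 F [ 0.  -0.3 -1.3]
shift [ 0.0473 -0.0009  0.0198]
```

```bash
python3 -m inch '0.016 0 0.007 0;0.016 0 0.006 0;0.01 0 0.004 0;0.004 0 0.002 0;0 0 0 0;0 0 0 0';python3 -m inch '0 0 0 0;0 0 0 0;0 0 0 0;0 0 0 0;0 0 0 0;-0.01 0 0 0;-0.02 0 0 0;-0.04 0 0 0;-0.05 0 0 0;-0.05 0 0 0' 0.85;python3 -m inch '-0.05 -0.02 0 0;-0.05 -0.02 0 0;-0.05 -0.02 0 0;-0.04 -0.02 0 0;0 0 0 0;0 0 0 0;0 0 0 0';python3 - <<'E'
from h import *
im,D=shot('top','top10');cv2.imwrite('pics/crop10.png',cv2.resize(im[110:270,115:315],None,fx=4,fy=3.75,interpolation=cv2.INTER_CUBIC))
im2,D2=shot('side','side10')
hsv=cv2.cvtColor(im,cv2.COLOR_BGR2HSV)
m=np.zeros(D.shape,bool);m[190:250,240:300]=True
m&=(hsv[...,0]>8)&(hsv[...,0]<28)&(hsv[...,1]>100)
v,u=np.nonzero(m);print(len(u));
if len(u):print(onz('top',u.mean(),v.mean(),.021),byd('top',u.mean(),v.mean(),D))
E
```

```text
clock: 26.9
ee_pos: [0.5016, -0.0911, 0.016]
tool_rot: [3.126, 1.183, 0.252]
ft_force: [0.7, 0.5, -0.6]
grip_width: 0.0444
clock: 27.9
ee_pos: [0.4372, -0.1072, 0.1734]
tool_rot: [3.127, 1.188, 0.252]
ft_force: [1.1, 0.8, 0.5]
grip_width: 0.0728
clock: 28.6
ee_pos: [0.3532, -0.0507, 0.3371]
tool_rot: [3.13, 1.186, 0.256]
ft_force: [-0.4, 0.4, -0.4]
grip_width: 0.0725
62
[ 0.55121187 -0.22886256  0.021     ] [ 0.55109763 -0.22883101  0.02207719]
```

View pics/crop10.png

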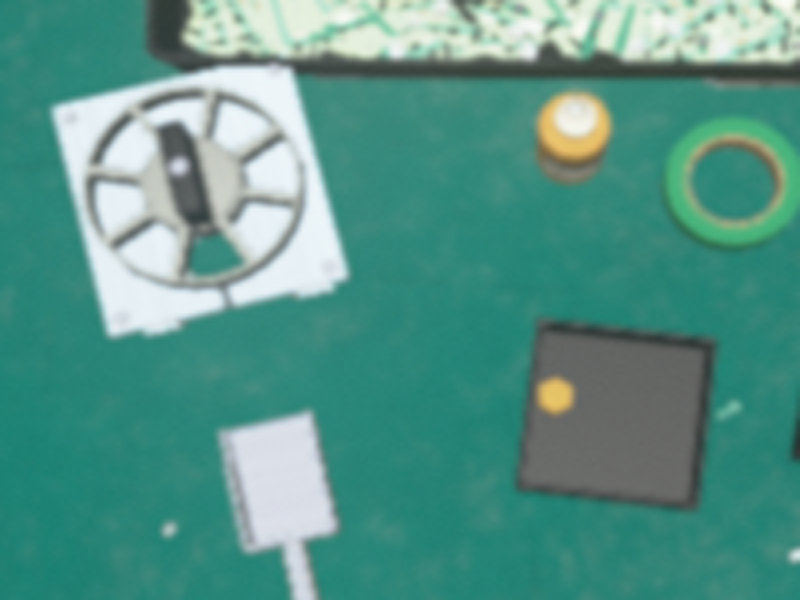

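The scoop stands empty at (280,480), the pillar stands in the empty bin at (555,395), and the wheel and bystanders look unmoved. I check the scoop's level by depth before handing in.

```bash
python3 - <<'E'
from h import *
D=np.load('pics/top10.npy')
for n,(x,y) in dict(tail1=(296,560),tail2=(304,590),floor1=(270,470),floor2=(285,520),fl=(310,415),rear=(262,548)).items():
    u,v=115+(x-1.5)/4,110+(y-1.4)/3.75
    print(n,np.median([byd('top',u+a,v,D)[2] for a in(-1,0,1)]).round(4))
s=bot.sense();print(s['clock'],s['ft_force'])
E
```

```text
tail1 0.0217
tail2 0.0216
floor1 0.0029
floor2 0.0027
fl 0.0069
rear 0.0256
28.7 [ 0.79568766 -0.21696879 -0.64267239]
```

Tail top at 22 mm, floor at 3 mm and level: the scoop is flat on the bench.

```bash
python3 -c "
from bench import bot
print(bot.close_job())"
```

```text
the job is handed in; nothing more can be done
None
```

I finished the task and handed the job in at about 28.7 s on the robot's clock. No verdict was reported, so what follows rests on my own checks.

**What I did**
- I turned the wheel 1.22 rad by its bar, and the pillar dropped into the scoop. Its top measured about 20 mm above the bench.
- I drew the scoop out 120 mm by its tail and let go. The picture then showed it standing clear of the dispenser with the pillar in it.
- The moves can only turn the tool about its own axis. To be able to tip the scoop, I first leaned the tool by about 0.42 rad by pushing the arm against its reach limit.
- I then took the scoop across its side walls and turned the leaned tool about its own axis by nearly half a turn over the bin. By calculation this tipped the scoop about 0.8 rad.
- I turned it back, set the scoop down and backed off.

**Last checks**
- **Pillar:** it stands on the empty bin's floor, with its top at 22 mm. It is about 32 mm off-centre, near one wall; the limit is 44 mm.
- **Scoop:** it is level on the bench and let go. The tail's top is at 21.7 mm at one point and 21.6 mm at another, and the floor is at 2.9 and 2.7 mm.
- **Wheel:** the empty pocket is still over the drop hole. I judged this by eye in the last picture.
- **Other things:** the flux and tape look unmoved there. The jar lies outside that last crop and I didn't check it at the end; in the last side view I looked at, during the tipping, it looked unmoved.

**What disagreed**
- Joint 6 reached its range limit (about -3.02) at the end of the tipping turn. The turn stopped about 0.12 rad short and the tool shifted by about 1 cm. The pillar had already slid out by then.
- When moving, the measured poses lagged by a few millimetres.

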